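Vent the canister that is to be drawn from

ROBOT

A 6-joint arm with a two-finger parallel gripper is mounted at the origin on the work surface. World frame = base frame: x ahead of the robot, y to its left, z up, the work surface at z = 0. Lengths are in mm, angles in degrees, forces in N, time in s.
With the tool pointing down it reaches from about 300 to 850 mm from the base axis. Payload 4.2 kg.
Tool frame: the origin (TCP) lies at the very end of the fingers, on their centre line; the grasp point (between the pads) lies 19 mm behind it; z points along the fingers, x is the direction in which the jaws open and shut, and the axes are right-handed (so a half turn about z gives the same grasp; the last joint's range is limited). The gripper opens to 91 mm and grips with 3 to 60 N. Pads are 32 mm wide; open, the fingers measure 118 mm over their backs; the gripper's body (76 mm by 178 mm) begins 60 mm behind the grasp point.
Start: joints at [-64.458, 18.312, 89.639, -0, 72.044, -1.146], TCP at [258.26, -513.756, 213.976] pointing down, gripper open.
Joint ranges: [-177.97, 177.97], [-48.28, 115.42], [12.27, 149.76], [-77.06, 257.06], [2.81, 150.46], [-146.56, 146.56]. Speed limits (degrees/s): [147.25, 147.25, 180, 180, 180, 180].

INTERFACE

Orientations are given as [roll, pitch, yaw] about the fixed x, y, z axes, in that order (R = Rz(yaw) Ry(pitch) Rx(roll)).
In Python, from workcell import env gives the robot as it stands.
- The arm moves only by the tool servo_tool, never from a script. Its argument "plan" is a list of rows, each a list of 3 entries, a list of its own where there are three numbers: the turn, a rotation vector about the tool's x, y, z in degrees, then the shift along the tool's x, y, z in mm, then the finger opening in mm, from 0 to 91.2. In form: [[[ax, ay, az], [dx, dy, dz], claw], ...]. A call has exactly 10 rows; each row shifts and turns the pose as measured when the row begins, along the tool's axes as they then stand; what a row does not reach is not made up. A row lasts 1/8 s, in which the tool goes at most 62.5 mm and 10.7 degrees, less where a joint would pass 70% of its speed; a pose out of reach is approached as far as the arm can. A call with a gripper value outside its range is refused whole. The fingers move at their own pace and stop on an object; "squeeze" is the grip in N (left out, the last holds). Time passes only in rows, so rows that do not move let the fingers close, or fill a call up. It gives the time, the measured TCP pose, the force and the opening at its end, in the units of the state.
- env.state(): the state, without advancing time (a new reading comes with each control period).
- env.grab_frame(name): name is "scene" or "top" or "wrist"; returns a dict with "pixels" (480x640x3 uint8, red, green, blue), "intrinsics" (3x3 intrinsics, pixels), "eye" and "attitude" of the camera in the world. Camera axes: x right, y up, looking along -z (the intrinsics and any distortion apply to the point x, -y, -z); pixel columns grow to the right and rows downward; lengths in mm; the calibration is good to about 2 mm. A picture is of the moment at which its call begins. There is no depth.
- env.job_done(): hands the job in, once; it reports no verdict.
The state is a dict: "time_s": time; "qpos": joint angles; "qvel": joint speeds; "effort": joint torques, N m; "ee_pos": TCP position; "ee_rot": TCP orientation; "force": force on the tool from outside, world axes, zero at the start; "torque": the same for the moment, N m; "gripper_width": finger opening in mm.
Only numpy, scipy, OpenCV 4.12 (cv2) and the standard library are available. Lean on these libraries where they do the work, as an engineer would, in place of code of your own. Each camera call takes 0.05 s, during which the arm holds its last target.

TASK

A mixing cup stands under the spout of one of the two dispensing canisters (under the other there is only a flat drip dish). Screw the knurled cap of the canister with the cup down until it bottoms out, then back it off a quarter turn so that the canister can vent, and keep hold of it there: finish while still gripping the cap, without letting go. Leave the cup standing where it is and do not turn the other canister's cap.

Things in the scene. Friction and masses are not known exactly. Their poses are not given: they have to be found in the camera images.
- canister_1: one of two identical canisters fixed to the bench, left and right of the middle (either on either side, yaw varies). Steel base plate 220 x 120 x 10 mm, three legs, aluminium body 104 mm across, shoulder up to 164 mm above the bench, 36 mm neck above it. A spout reaches 100 mm out along +x, 92 to 112 mm above the bench. Origin on the bench on the axis shared by canister, neck and cap; z up.
- cap_1: black knurled screw cap of canister_1: round, 48 mm across (50 over the knurls), 28 mm high, a grey 34 x 5 x 3 mm rib across its top along its own x. Origin at its centre (half-way up), 199 mm above the bench when bottomed out, 4 to 7 mm higher at the start; z up; turns with the cap. Grip it across its diameter from above at any yaw; fingertips have free space beside the neck down to 164 mm.
- turn_1 (a joint): how far cap_1 is unscrewed, rad: 0 = bottomed out on a hard stop, growing anticlockwise seen from above (clockwise screws it down). Starts between 2.2 and 3.6, stops at 4.2. Coarse thread: the cap rises 12 mm per full turn (1.9 mm per rad). Light friction (about 0.06 N m); stays where it is left.
- spot_1 (a point): the place on the base plate of canister_1, 10 mm above the bench, straight below its spout (100 mm from the canister's axis along its +x)
- rim_1 (a point): a point on the top edge of cap_1, 24 mm out from its axis along the cap's own x, 14 mm above the cap's centre; turns with the cap
- canister_2: one of two identical canisters fixed to the bench, left and right of the middle (either on either side, yaw varies). Steel base plate 220 x 120 x 10 mm, three legs, aluminium body 104 mm across, shoulder up to 164 mm above the bench, 36 mm neck above it. A spout reaches 100 mm out along +x, 92 to 112 mm above the bench. Origin on the bench on the axis shared by canister, neck and cap; z up.
- cap_2: black knurled screw cap of canister_2: round, 48 mm across (50 over the knurls), 28 mm high, a grey 34 x 5 x 3 mm rib across its top along its own x. Origin at its centre (half-way up), 199 mm above the bench when bottomed out, 4 to 7 mm higher at the start; z up; turns with the cap. Grip it across its diameter from above at any yaw; fingertips have free space beside the neck down to 164 mm.
- turn_2 (a joint): how far cap_2 is unscrewed, rad: 0 = bottomed out on a hard stop, growing anticlockwise seen from above (clockwise screws it down). Starts between 2.2 and 3.6, stops at 4.2. Coarse thread: the cap rises 12 mm per full turn (1.9 mm per rad). Light friction (about 0.06 N m); stays where it is left.
- spot_2 (a point): the place on the base plate of canister_2, 10 mm above the bench, straight below its spout (100 mm from the canister's axis along its +x)
- rim_2 (a point): a point on the top edge of cap_2, 24 mm out from its axis along the cap's own x, 14 mm above the cap's centre; turns with the cap
- mixing_cup: white open plastic cup, 66 mm high, 64 mm across the rim, standing on the base plate under the spout of one of the two canisters; origin at the centre of its underside, z up. Not to be moved.
- drip_dish: flat white dish, 12 mm high, 62 mm across, on the base plate under the spout of the other canister; origin at the centre of its underside

How it is judged:
By the outcome, as a careful person would: the job done as asked, in the order asked, and still so for the second after the job is handed in, while the arm keeps its last pose, push and grip.
It also fails if it takes over 51 s, if anything falls off the work surface, if the arm or the gripper's body presses on something with over 40 N, if the wrist force passes 120 N, or if a joint passes its speed limit or range.

## Working session

There is one attempt and no reset: what is moved stays moved. The work goes in short steps, Python scripts to look and compute and a tool call to move; the robot and the scene stay as the last step left them, time stands still between calls to the robot, and variables do not carry over. Pictures are saved under pics/ and viewed, and the job is handed in when it is done.

Besides the shell and the picture viewer there is one more tool, called after ">>>" as a command line: name --argument value ..., lists and objects as JSON in quotes. servo_tool: Moves the arm, as the interface text tells. Its arguments: {"type":"object","properties":{"plan":{"type":"array"},"squeeze":{"type":"number"}},"required":["plan"]}

```bash
mkdir -p pics
python3 - <<'E'
from workcell import env
import cv2,numpy as np
print(env.state())
for n in("scene","top","wrist"):
    f=env.grab_frame(n); cv2.imwrite(f"pics/{n}0.png",f["pixels"][:,:,::-1]); print(n,f["intrinsics"],f["eye"],f["attitude"],[k for k in f])
    np.savez(f"pics/{n}0.npz",**{k:np.array(v) for k,v in f.items()})
E
ls
```

```text
{'time_s': 0.0, 'qpos': array([-6.44577084e+01,  1.83530509e+01,  8.97071351e+01, -7.22663884e-04,
        7.20451080e+01, -1.14452974e+00]), 'qvel': array([-0.08079597,  0.04621792,  0.02642903, -0.02205849,  0.08830502,
       -0.00158771]), 'effort': array([-2.39941408e-03, -4.12472534e+01, -2.31977105e+01,  7.23876245e-02,
        4.56385652e-02, -1.32875443e-04]), 'ee_pos': array([ 258.02623749, -513.27540984,  213.10122722]), 'ee_rot': array([-1.79998584e+02,  1.05286692e-01, -6.33129540e+01]), 'force': array([0.13224964, 0.58662151, 0.40198202]), 'torque': array([-0.01794948,  0.0190703 , -0.03661624]), 'gripper_width': 91.05294783037269}
scene [[588.59487197   0.         329.87122661]
 [  0.         588.59487197 242.5252693 ]
 [  0.           0.           1.        ]] [1168.78169358  846.29984914  841.48180162] [ 5.68125814e+01 -4.90061731e-02  1.44815978e+02] ['pixels', 'intrinsics', 'eye', 'attitude']
top [[541.0647052    0.         319.43492347]
 [  0.         541.0647052  241.05479762]
 [  0.           0.           1.        ]] [ 504.86531792    5.52299201 1146.7010829 ] [  3.98153752  -0.27833885 -88.84059885] ['pixels', 'intrinsics', 'eye', 'attitude']
wrist [[355.57536949   0.         317.00908302]
 [  0.         355.57536949 242.76737467]
 [  0.           0.           1.        ]] [ 320.63054258 -481.79866858  384.23484979] [-14.42713439   0.13225432 -63.31886726] ['pixels', 'intrinsics', 'eye', 'attitude']
pics
```

View pics/scene0.png

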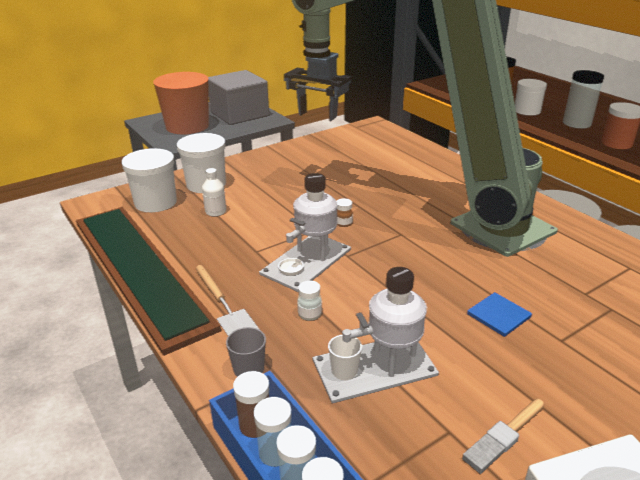

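View pics/top0.png

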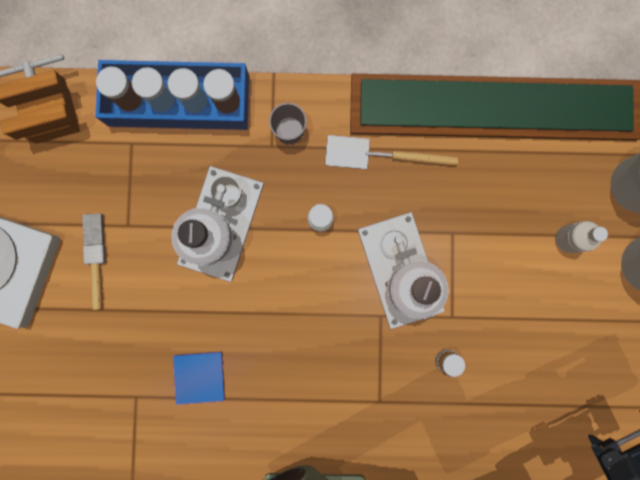

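View pics/wrist0.png

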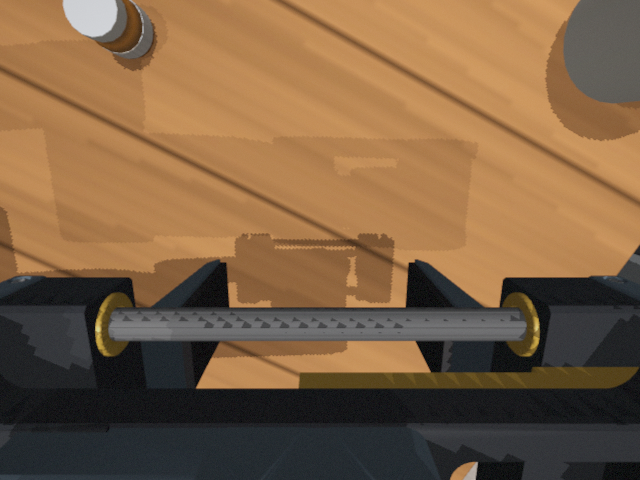

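The mixing cup is under the left (+y) canister: its cap is at about (192,234) in the top picture, and the cup at (227,193). The dish canister's cap is at about (427,291). Zooming in to measure the left cap.

```bash
cat > h.py <<'E'
import numpy as np,cv2
from scipy.spatial.transform import Rotation as R
def ray(f,u,v):
    K=f["intrinsics"];d=np.array([(u-K[0,2])/K[0,0],-(v-K[1,2])/K[1,1],-1.])
    return R.from_euler('xyz',f["attitude"],degrees=True).apply(d)
def atz(f,u,v,z):
    d=ray(f,u,v);e=f["eye"];return e+d*(z-e[2])/d[2]
def proj(f,p):
    K=f["intrinsics"];c=R.from_euler('xyz',f["attitude"],degrees=True).inv().apply(np.array(p,float)-f["eye"])
    return K[0,0]*c[...,0]/-c[...,2]+K[0,2],K[1,1]*c[...,1]/c[...,2]+K[1,2]
E
python3 - <<'E'
from h import *
f=np.load("pics/top0.npz");g=np.load("pics/scene0.npz")
a=cv2.resize(f["pixels"][155:290,160:295,::-1].copy(),(590,590),interpolation=cv2.INTER_CUBIC)
cv2.imwrite("pics/ztop.png",a)
b=cv2.resize(g["pixels"][255:400,305:450,::-1].copy(),(590,590),interpolation=cv2.INTER_CUBIC)
cv2.imwrite("pics/zscene.png",b)
# dark cap segmentation
for n,q,(x0,x1,y0,y1) in(("top",f,(160,230,205,262)),("scene",g,(380,420,262,305))):
    im=q["pixels"][y0:y1,x0:x1].astype(int); m=(im.max(2)<75).astype(np.uint8)
    k,l,s,c=cv2.connectedComponentsWithStats(m); i=1+np.argmax(s[1:,4]); print(n,s[i],c[i]+[x0,y0])
for p in [(192,234)]: print(atz(f,*p,218))
E
```

```text
top [ 19  16  29  26 403] [192.39205955 234.41191067]
scene [  7   6  26  26 510] [399.58823529 281.19411765]
[577.23730872 221.73537161 218.        ]
```

View pics/ztop.png

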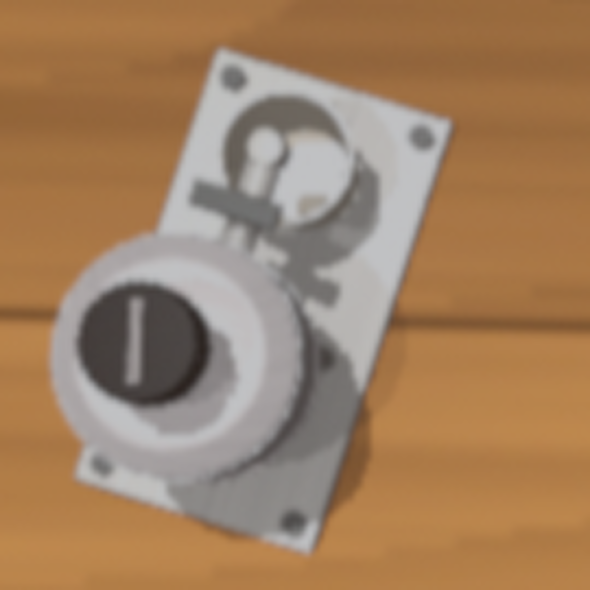

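View pics/zscene.png

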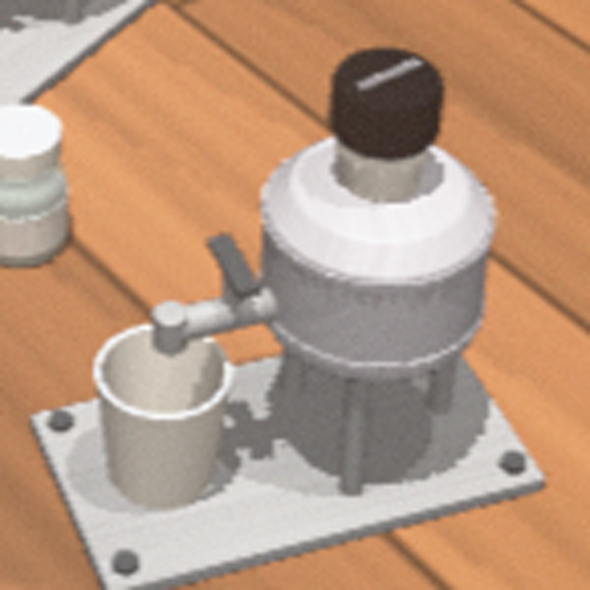

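Run:
```python
from h import *
from scipy.optimize import least_squares
f=np.load("pics/top0.npz");g=np.load("pics/scene0.npz")
S=135/590;T=145/590
# rib ends (zoom px): top (136,298),(133,383); scene (359,86),(422,62)
ft=[(160+x*S-.5,155+y*S-.5) for x,y in((136,299),(133,383))]
fs=[(305+x*T-.5,255+y*T-.5) for x,y in((422,63),(359,87))]
def pts(p):
    d=np.array([np.cos(p[3]),np.sin(p[3]),0])*17; c=np.array(p[:3]); return np.array([c+d,c-d])
def res(p):
    P=pts(p);r=[]
    for q,o in((f,ft),(g,fs)):
        u,v=proj(q,P);r+=list(u-[a[0] for a in o])+list(v-[a[1] for a in o])
    return r
for flip in(0,1):
    if flip: fs=fs[::-1]
    s=least_squares(res,[577,222,222,0]);print(s.x[:3],np.degrees(s.x[3]),s.cost,np.round(s.fun,1))
# baseplate check: corners in zoom, top plane z=10
C=[atz(f,160+x*S-.5,155+y*S-.5,10)[:2] for x,y in((219,47),(452,121),(311,553),(76,478))]
C=np.array(C);print(C,C.mean(0),[np.linalg.norm(C[i]-C[i-1]) for i in range(4)])
d=(C[0]+C[1]-C[2]-C[3])/2;print(np.degrees(np.arctan2(d[1],d[0])))
```

```text
[577.97837765 224.75466208 222.02781259] 47.03921632453339 201.73129607062765 [-7.9  6.8  3.5 -1.9 -9.   7.2  8.5 -8.5]
[578.15421505 224.87908032 222.0205993 ] -1.552654755697755 2.226227796241207 [-0.3 -0.9  0.5  1.  -0.7 -1.3  0.2 -0.1]
[[740.68068779 238.15474275]
 [706.74717654 123.96890996]
 [496.37355865 185.71883657]
 [529.97160696 299.50697718]] [618.44325749 211.83736661] [np.float64(219.4593662066144), np.float64(119.12131461262946), np.float64(219.24897386067687), np.float64(118.64472088372875)]
-16.296109441590556
```

The scene fit puts the cap axis at about (578, 224.5) with the rib top at z≈222. That means the cap centre is at about 205, which is consistent with the plate. Raising and travelling over now.

>>> servo_tool --plan '[[[0,0,0],[0,0,-45],91],[[0,0,0],[0,0,-45],91],[[0,0,0],[-32,-38.5,0],91],[[0,0,0],[-32,-38.5,0],91],[[0,0,0],[-32,-38.5,0],91],[[0,0,0],[-32,-38.5,0],91],[[0,0,0],[-32,-38.5,0],91],[[0,0,0],[-32,-38.5,0],91],[[0,0,0],[-32,-38.5,0],91],[[0,0,0],[-32,-38.5,0],91]]'

```text
time_s: 1.4
ee_pos: [421.8, -137.9, 304.2]
ee_rot: [-179.9, 0.4, -63.8]
force: [0.0, -0.5, 0.0]
gripper_width: 91.0
```

>>> servo_tool --plan '[[[0,0,0],[-32,-37.5,0],91],[[0,0,0],[-32,-37.5,0],91],[[0,0,0],[-32,-37.5,0],91],[[0,0,0],[-32,-37.5,0],91],[[0,0,0],[-32,-37.5,0],91],[[0,0,0],[-32,-37.5,0],91],[[0,0,0],[-32,-37.5,0],91],[[0,0,0],[-32,-37.5,0],91],[[0,0,-10],[0,0,0],91],[[0,0,-10],[0,0,0],91]]'

```text
time_s: 2.65
ee_pos: [580.5, 241.4, 301.3]
ee_rot: [179.9, 0.4, -42.8]
force: [0.8, -0.2, -0.4]
gripper_width: 90.9
```

>>> servo_tool --plan '[[[0,0,-10.5],[0,0,0],91],[[0,0,-10.5],[0,0,0],91],[[0,0,-10.5],[0,0,0],91],[[0,0,-10.5],[0,0,0],91],[[0,0,-10.5],[0,0,0],91],[[0,0,-10.5],[0,0,0],91],[[0,0,-10.5],[0,0,0],91],[[0,0,-10.5],[0,0,0],91],[[0,0,-10.5],[0,0,0],91],[[0,0,-10.5],[0,0,0],91]]'

```text
time_s: 3.9
ee_pos: [578.8, 241.5, 295.8]
ee_rot: [-179.2, 0.4, 64.6]
force: [-0.1, -0.2, 0.4]
gripper_width: 90.7
```

>>> servo_tool --plan '[[[0,0,-10.5],[0,0,0],91],[[0,0,-10.5],[0,0,0],91],[[0,0,-10.5],[0,0,0],91],[[0,0,-10.5],[0,0,0],91],[[0,0,-10.5],[0,0,0],91],[[0,0,-10.5],[0,0,0],91],[[0,0,-10.5],[0,0,0],91],[[0,0,-10.5],[0,0,0],91],[[0,0,0],[0,0,0],91],[[0,0,0],[0,0,0],91]]'

```text
time_s: 5.15
ee_pos: [577.2, 240.9, 291.1]
ee_rot: [-179.1, -1.1, 150.3]
force: [-0.8, 0.4, -0.5]
gripper_width: 90.9
```

Run:
```python
from workcell import env
from h import *
s=env.state();print(s["time_s"],s["qpos"].round(1),s["ee_pos"].round(1),s["ee_rot"].round(2),s["force"],s["torque"])
f=env.grab_frame("wrist");cv2.imwrite("pics/w1.png",f["pixels"][:,:,::-1]);np.savez("pics/w1.npz",**f)
```

```text
5.15 [  21.4   21.9   73.3    0.3   86.3 -128.9] [577.2 240.9 291.1] [-179.08   -1.15  150.26] [-0.84140076  0.3981846  -0.4710455 ] [ 0.13564906 -0.07695524  0.00379087]
```

View pics/w1.png

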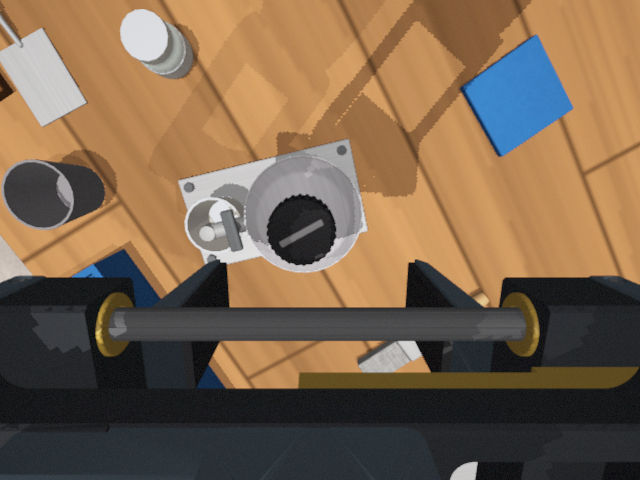

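The wrist picture shows the cap at about (302,231) with its rib, and the cup under the spout at (212,225). I'll check the position against this view.

Run:
```python
from h import *
f=np.load("pics/w1.npz");print(atz(f,301.5,232.5,222),atz(f,302,230.5,219))
c=R.from_euler('xyz',[-179.08,-1.15,150.26],degrees=True)
for t in([578,224.5,295],):
    print(c.inv().apply(np.array(t)-[577.2,240.9,291.1]))
g=R.from_euler('xyz',[180,0,150.3],degrees=True)
print((c.inv()*g).as_rotvec(degrees=True))
```

```text
[576.97966817 222.35059073 222.        ] [576.32726922 221.80084226 219.        ]
[ -8.75004245 -13.90669679  -3.85364004]
[-0.91956765 -1.15029636 -0.03076501]
```

>>> servo_tool --plan '[[[-0.9,-1.1,0],[-9,-15.3,0],91],[[0,0,0],[0,0,0],91],[[0,0,0],[0,0,15],91],[[0,0,0],[0,0,15],91],[[0,0,0],[0,0,15],91],[[0,0,0],[0,0,7],91],[[0,0,0],[0,0,0],91],[[0,0,0],[0,0,0],91],[[0,0,0],[0,0,0],91],[[0,0,0],[0,0,0],91]]'

```text
time_s: 6.45
ee_pos: [577.5, 224.9, 234.4]
ee_rot: [-180.0, -0.1, 150.1]
force: [-0.4, 0.3, -0.2]
gripper_width: 90.6
```

```bash
cat > look.py <<'E'
import sys
from workcell import env
from h import *
n=sys.argv[1]; w=sys.argv[2]
s=env.state();print(s["time_s"],s["qpos"].round(1),s["ee_pos"].round(2),s["ee_rot"].round(2),"F",s["force"].round(2),"T",s["torque"].round(3),s["gripper_width"].round(2))
f=env.grab_frame(w);cv2.imwrite(f"pics/{n}.png",f["pixels"][:,:,::-1]);np.savez(f"pics/{n}.npz",**f)
E
python3 look.py w2 wrist
```

```text
Traceback (most recent call last):
  File "look.py", line 5, in <module>
    s=env.state();print(s["time_s"],s["qpos"].round(1),s["ee_pos"].round(2),s["ee_rot"].round(2),"F",s["force"].round(2),"T",s["torque"].round(3),s["gripper_width"].round(2))
                                                                                                                                                  ^^^^^^^^^^^^^^^^^^^^^^^^
AttributeError: 'float' object has no attribute 'round'
```

```bash
sed -i 's/s\["gripper_width"\].round(2)/round(s["gripper_width"],2)/' look.py
python3 look.py w2 wrist
```

```text
6.45 [ 2.02e+01  2.18e+01  8.14e+01  1.00e-01  7.69e+01 -1.30e+02] [577.51 224.85 234.39] [-1.7998e+02 -1.5000e-01  1.5010e+02] F [-0.38  0.25 -0.17] T [ 0.155 -0.088 -0.016] 90.64
```

View pics/w2.png

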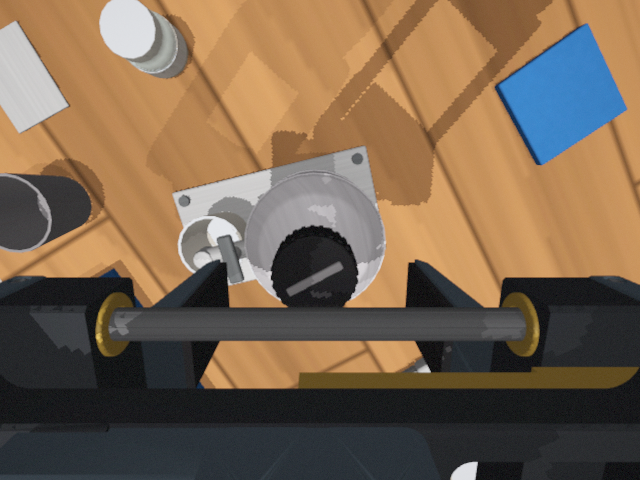

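Run:
```python
from h import *
f=np.load("pics/w2.npz");print(atz(f,314.5,278.5,222),f["eye"]); c=R.from_euler('xyz',[-180,-.15,150.1],degrees=True)
p=atz(f,314.5,278.5,222); print(c.inv().apply(p-[577.5,224.85,234.4]), [proj(f,c.apply(np.array(q))+np.array([577.5,224.85,234.4])) for q in ([0,0,0],[0,0,12])])
```

```text
[577.34861065 222.49243546 222.        ] [543.23913998 164.63788695 405.43201411]
[-1.07643759 -2.11923077 12.39722438] [(np.float64(316.45691956411537), np.float64(290.717247971199)), (np.float64(316.4704473600536), np.float64(282.4067375551034))]
```

>>> servo_tool --plan '[[[0,0,0],[-0.8,-1.5,0],91],[[0,0,0],[0,0,10],91],[[0,0,0],[0,0,10],91],[[0,0,0],[0,0,10],91],[[0,0,0],[0,0,10],91],[[0,0,0],[0,0,8],91],[[0,0,0],[0,0,0],91],[[0,0,0],[0,0,0],91],[[0,0,0],[0,0,0],70],[[0,0,0],[0,0,0],60]]' --squeeze 15

```text
time_s: 7.75
ee_pos: [577.3, 223.1, 182.9]
ee_rot: [-180.0, -0.1, 150.1]
force: [-0.5, 0.1, 1.0]
gripper_width: 74.3
```

```bash
python3 look.py w3 wrist
```

```text
7.75 [ 2.000e+01  2.340e+01  8.630e+01  1.000e-01  7.040e+01 -1.301e+02] [577.34 223.06 182.92] [-1.7998e+02 -1.5000e-01  1.5010e+02] F [-0.55  0.08  0.96] T [ 0.131 -0.036  0.039] 74.26
```

View pics/w3.png

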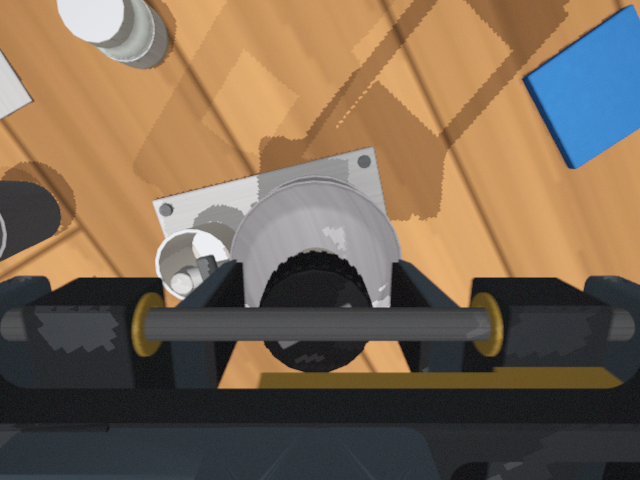

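The fingers straddle the cap, centred at x≈316. Closing gently.

>>> servo_tool --plan '[[[0,0,0],[0,0,0],56],[[0,0,0],[0,0,0],52],[[0,0,0],[0,0,0],48],[[0,0,0],[0,0,0],44],[[0,0,0],[0,0,0],40],[[0,0,0],[0,0,0],40],[[0,0,0],[0,0,0],40],[[0,0,0],[0,0,0],40],[[0,0,0],[0,0,0],40],[[0,0,0],[0,0,0],40]]' --squeeze 25

```text
time_s: 9.05
ee_pos: [578.1, 222.8, 183.3]
ee_rot: [180.0, -0.0, 150.1]
force: [-0.1, -0.2, -0.3]
gripper_width: 47.4
```

```bash
python3 look.py w4 wrist; python3 look.py t4 top
```

```text
9.05 [  20.    23.4   86.3    0.    70.3 -130.1] [578.05 222.79 183.31] [ 1.7998e+02 -4.0000e-02  1.5010e+02] F [-0.1  -0.23 -0.33] T [ 0.126 -0.141  0.001] 47.43
9.1 [  20.    23.4   86.3    0.    70.3 -130.1] [578.08 222.75 183.3 ] [ 1.7998e+02 -4.0000e-02  1.5010e+02] F [ 0.12 -0.19 -0.33] T [ 0.084 -0.129 -0.024] 47.51
```

>>> servo_tool --plan '[[[0,0,9],[0,0,0.1],40],[[0,0,9],[0,0,0.1],40],[[0,0,9],[0,0,0.1],40],[[0,0,9],[0,0,0.1],40],[[0,0,9],[0,0,0.1],40],[[0,0,9],[0,0,0.1],40],[[0,0,9],[0,0,0.1],40],[[0,0,9],[0,0,0.1],40],[[0,0,9],[0,0,0.1],40],[[0,0,9],[0,0,0.1],40]]'

```text
time_s: 10.4
ee_pos: [578.4, 221.5, 180.3]
ee_rot: [180.0, 0.1, 57.3]
force: [-0.3, -0.8, -1.3]
gripper_width: 47.5
```

```bash
python3 look.py t5 top
```

```text
10.4 [ 20.   23.6  86.5  -0.1  70.  -37.3] [578.35 221.54 180.26] [1.7998e+02 1.5000e-01 5.7250e+01] F [-0.27 -0.83 -1.32] T [ 0.044 -0.259  0.092] 47.52
```

>>> servo_tool --plan '[[[0,0,4],[0,0,0],40],[[0,0,4],[0,0,0],40],[[0,0,4],[0,0,0],40],[[0,0,4],[0,0,0],40],[[0,0,4],[0,0,0],40],[[0,0,4],[0,0,0],40],[[0,0,4],[0,0,0],40],[[0,0,4],[0,0,0],40],[[0,0,4],[0,0,0],40],[[0,0,4],[0,0,0],40]]'

```text
time_s: 11.7
ee_pos: [577.9, 221.2, 178.9]
ee_rot: [179.8, 0.2, 17.2]
force: [0.6, -0.3, -1.0]
gripper_width: 47.5
```

```bash
python3 look.py t6 top
```

```text
11.7 [20.  23.6 86.6 -0.2 70.   2.8] [577.89 221.17 178.92] [179.85   0.2   17.2 ] F [ 0.6  -0.31 -0.98] T [ 0.002 -0.232  0.067] 47.52
```

>>> servo_tool --plan '[[[0,0,2.5],[0,0,0],40],[[0,0,2.5],[0,0,0],40],[[0,0,2.5],[0,0,0],40],[[0,0,2.5],[0,0,0],40],[[0,0,2.5],[0,0,0],40],[[0,0,2.5],[0,0,0],40],[[0,0,2.5],[0,0,0],40],[[0,0,2.5],[0,0,0],40],[[0,0,2.5],[0,0,0],40],[[0,0,2.5],[0,0,0],40]]'

```text
time_s: 13.0
ee_pos: [577.5, 221.1, 178.1]
ee_rot: [179.7, 0.2, -6.9]
force: [1.0, -0.3, -0.4]
gripper_width: 47.2
```

```bash
python3 look.py t7 top
```

```text
13.0 [20.  23.7 86.7 -0.2 69.9 27. ] [577.52 221.13 178.14] [ 1.7973e+02  1.6000e-01 -6.9100e+00] F [ 1.02 -0.29 -0.43] T [-0.005 -0.21   0.085] 47.24
```

>>> servo_tool --plan '[[[0,0,2],[0,0,0],40],[[0,0,2],[0,0,0],40],[[0,0,2],[0,0,0],40],[[0,0,2],[0,0,0],40],[[0,0,2],[0,0,0],40],[[0,0,2],[0,0,0],40],[[0,0,2],[0,0,0],40],[[0,0,2],[0,0,0],40],[[0,0,2],[0,0,0],40],[[0,0,2],[0,0,0],40]]'

```text
time_s: 14.3
ee_pos: [577.2, 221.2, 177.5]
ee_rot: [179.7, 0.1, -28.1]
force: [0.9, -0.8, -2.1]
gripper_width: 47.2
```

```bash
python3 look.py t8 top
```

```text
14.3 [20.  23.7 86.7 -0.2 69.9 48.1] [577.2  221.2  177.52] [ 1.7966e+02  1.0000e-01 -2.8050e+01] F [ 0.95 -0.78 -2.07] T [-0.034 -0.203  0.093] 47.2
```

>>> servo_tool --plan '[[[0,0,2],[0,0,0],40],[[0,0,2],[0,0,0],40],[[0,0,2],[0,0,0],40],[[0,0,2],[0,0,0],40],[[0,0,2],[0,0,0],40],[[0,0,2],[0,0,0],40],[[0,0,2],[0,0,0],40],[[0,0,2],[0,0,0],40],[[0,0,2],[0,0,0],40],[[0,0,2],[0,0,0],40]]'

```text
time_s: 15.6
ee_pos: [577.0, 221.4, 177.0]
ee_rot: [179.6, -0.0, -49.2]
force: [1.0, 1.1, -2.9]
gripper_width: 47.6
```

```bash
python3 look.py t9 top
```

```text
15.6 [20.  23.7 86.7 -0.2 69.9 69.3] [577.02 221.41 177.02] [ 1.7961e+02 -2.0000e-02 -4.9240e+01] F [ 0.95  1.08 -2.93] T [ 0.058 -0.181  0.83 ] 47.62
```

Torque about z jumped from 0.09 to 0.83 N m, so the hard stop is reached. I'll press a little more to confirm, with a firmer grip.

>>> servo_tool --plan '[[[0,0,0],[0,0,0],40],[[0,0,0],[0,0,0],40],[[0,0,1],[0,0,0],40],[[0,0,1],[0,0,0],40],[[0,0,1],[0,0,0],40],[[0,0,1],[0,0,0],40],[[0,0,1],[0,0,0],40],[[0,0,1],[0,0,0],40],[[0,0,1],[0,0,0],40],[[0,0,1],[0,0,0],40]]' --squeeze 40

```text
time_s: 16.9
ee_pos: [577.0, 221.5, 177.2]
ee_rot: [179.6, -0.1, -57.6]
force: [-0.3, 0.3, -1.4]
gripper_width: 47.5
```

```bash
python3 look.py t10 top;python3 look.py s10 scene; python3 look.py w10 wrist
```

```text
16.9 [20.  23.7 86.7 -0.2 69.9 77.7] [576.99 221.51 177.19] [ 1.7962e+02 -1.1000e-01 -5.7640e+01] F [-0.27  0.3  -1.38] T [ 0.145 -0.124  1.308] 47.47
16.95 [20.  23.7 86.7 -0.2 69.9 77.7] [576.98 221.5  177.19] [ 1.7962e+02 -1.2000e-01 -5.7630e+01] F [ 0.03  0.57 -1.76] T [ 0.146 -0.137  1.399] 47.36
17.0 [20.  23.7 86.7 -0.2 69.9 77.7] [576.99 221.51 177.21] [ 1.7962e+02 -1.2000e-01 -5.7580e+01] F [ 0.28  0.33 -2.96] T [ 0.05  -0.127  1.363] 47.22
```

View pics/w10.png

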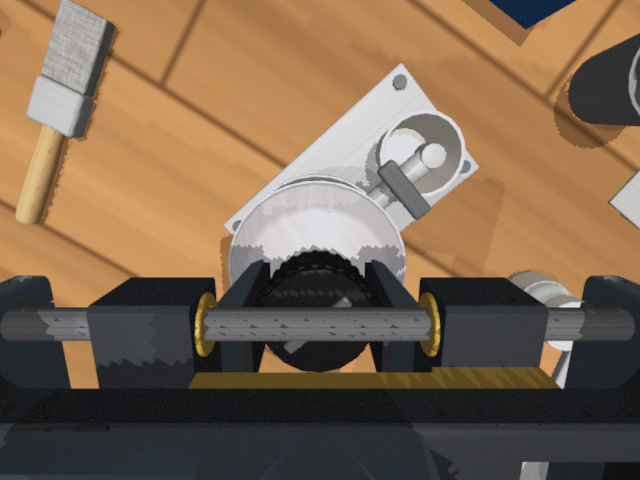

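View pics/s10.png

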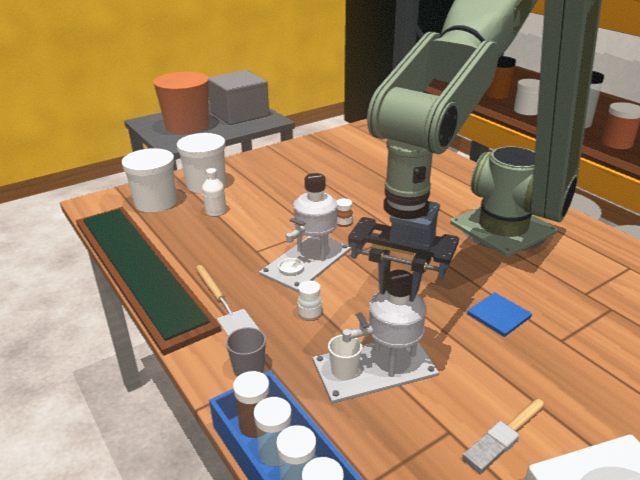

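Slipping at a plateau of 1.36 N m (0.034 N m per N of grip, the same ratio as before) means the cap is bottomed. The cup is untouched at (345,357) in the scene view. Next I unwind slightly to find the elastic slack.

>>> servo_tool --plan '[[[0,0,-1],[0,0,0],40],[[0,0,0],[0,0,0],40],[[0,0,0],[0,0,0],40],[[0,0,0],[0,0,0],40],[[0,0,0],[0,0,0],40],[[0,0,0],[0,0,0],40],[[0,0,0],[0,0,0],40],[[0,0,0],[0,0,0],40],[[0,0,0],[0,0,0],40],[[0,0,0],[0,0,0],40]]'

```text
time_s: 18.3
ee_pos: [577.0, 221.5, 177.2]
ee_rot: [179.6, -0.1, -56.6]
force: [0.9, 0.1, -2.0]
gripper_width: 47.4
```

```bash
python3 look.py w11 wrist
```

```text
18.3 [20.  23.7 86.7 -0.2 69.9 76.7] [577.   221.49 177.2 ] [ 1.7962e+02 -8.0000e-02 -5.6640e+01] F [ 0.86  0.08 -2.03] T [ 0.035 -0.104  0.82 ] 47.39
```

>>> servo_tool --plan '[[[0,0,-5],[0,0,-0.3],40],[[0,0,-9],[0,0,-0.6],40],[[0,0,-9],[0,0,-0.6],40],[[0,0,-9],[0,0,-0.6],40],[[0,0,-9],[0,0,-0.6],40],[[0,0,-9],[0,0,-0.6],40],[[0,0,-9],[0,0,-0.6],40],[[0,0,-9],[0,0,-0.6],40],[[0,0,-9],[0,0,-0.6],40],[[0,0,0],[0,0,0],40]]'

```text
time_s: 19.6
ee_pos: [577.8, 221.4, 179.7]
ee_rot: [-179.9, 0.3, 21.2]
force: [0.2, 0.3, -1.4]
gripper_width: 47.1
```

```bash
python3 look.py w12 wrist
```

```text
19.6 [19.8 23.7 86.4  0.1 70.3 -1.4] [577.82 221.35 179.72] [-179.87    0.35   21.2 ] F [ 0.22  0.3  -1.36] T [ 0.038 -0.327  0.026] 47.05
```

>>> servo_tool --plan '[[[0,0,-6],[0,0,-0.4],40],[[0,0,-5],[0,0,-0.4],40],[[0,0,-2.6],[0,0,-0.2],40],[[0,0,0],[0,0,0],40],[[0,0,0],[0,0,0],40],[[0,0,0],[0,0,0],40],[[0,0,0],[0,0,0],40],[[0,0,0],[0,0,0],40],[[0,0,0],[0,0,0],40],[[0,0,0],[0,0,0],40]]'

```text
time_s: 20.9
ee_pos: [578.0, 221.5, 180.2]
ee_rot: [-179.7, 0.3, 34.1]
force: [0.3, 0.2, -3.1]
gripper_width: 47.1
```

```bash
python3 look.py w13 wrist; python3 look.py s13 scene
python3 - <<'E'
import numpy as np,cv2
a=[cv2.resize(np.load(f"pics/{n}.npz")["pixels"][240:380,240:400,::-1],(400,350),interpolation=cv2.INTER_CUBIC) for n in("w11","w13")]
cv2.imwrite("pics/cmp.png",np.hstack(a))
E
```

```text
20.9 [ 19.8  23.7  86.4   0.2  70.3 -14.4] [577.98 221.46 180.2 ] [-179.74    0.28   34.1 ] F [ 0.31  0.2  -3.14] T [ 0.037 -0.455  0.084] 47.07
20.95 [ 19.8  23.7  86.4   0.2  70.3 -14.4] [577.97 221.47 180.2 ] [-179.74    0.28   34.1 ] F [ 0.31 -0.02 -2.79] T [ 0.064 -0.38   0.018] 47.67
```

View pics/cmp.png

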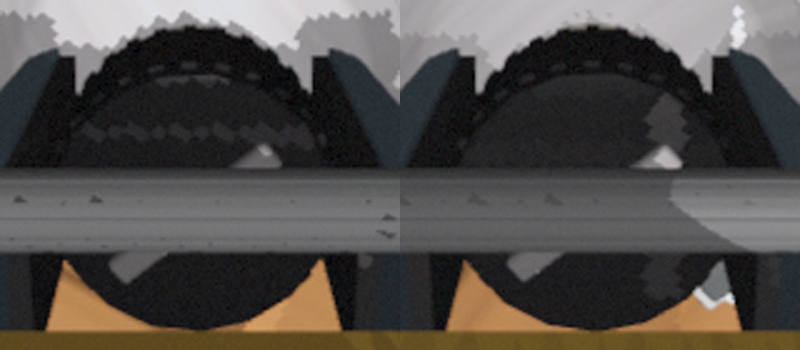

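View pics/s13.png

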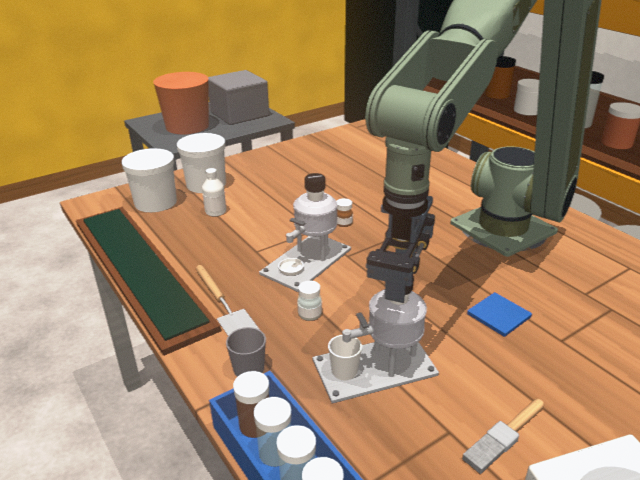

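The rib sits at the same place relative to the fingers before and after, so there was no slip on the way back. The gripper has turned about 89.1° since release, so I'm adding the last degree.

>>> servo_tool --plan '[[[0,0,-1],[0,0,-0.2],40],[[0,0,0],[0,0,0],40],[[0,0,0],[0,0,0],40],[[0,0,0],[0,0,0],40],[[0,0,0],[0,0,0],40],[[0,0,0],[0,0,0],40],[[0,0,0],[0,0,0],40],[[0,0,0],[0,0,0],40],[[0,0,0],[0,0,0],40],[[0,0,0],[0,0,0],40]]'

```text
time_s: 22.25
ee_pos: [578.0, 221.5, 180.2]
ee_rot: [-179.7, 0.3, 35.2]
force: [0.8, 0.2, -4.1]
gripper_width: 47.4
```

```bash
python3 look.py w14 wrist
python3 - <<'E'
from workcell import env
print(env.job_done())
E
```

```text
22.25 [ 19.8  23.7  86.3   0.2  70.3 -15.4] [577.99 221.47 180.25] [-179.73    0.28   35.15] F [ 0.83  0.15 -4.12] T [ 0.067 -0.439  0.056] 47.43
the job is handed in; nothing more can be done
None
```

I screwed down the cap of the left (+y) canister, the one with the cup, until it bottomed out, then backed it off about 90°. I handed the job in at about 22 s, still gripping the cap with 40 N.

- **Hard stop:** the wrist torque about vertical jumped from 0.09 to 0.83 N m. With a firmer grip it levelled off at 1.36 N m while the fingers slipped, so the cap was on its stop. From the start it had dropped about 6.1 mm, which fits the thread.
- **Back-off:** the gripper turned about 90.2°, counted from the yaw where the wound-up torque would have reached zero (about -55°). I extrapolated that point from two torque readings, so it is good to about 1°. The cap rose 3.0 mm, as the thread predicts for a quarter turn.
- **Grip on the way back:** the rib kept its place against the fingers between the pictures before and after the back-off, so the cap did not slip.
- **Surroundings:** in the last scene picture, taken just before the final 1° correction, the cup still stood under the spout. The other canister had not been touched.
- **Forces:** every force reading stayed at about 4 N or less.
- **Disagreement:** the camera views put the cap up to 2 mm apart in y. It made no difference, because the grasp was centred by the wrist camera and closed without a side load.

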